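# Hang the probe holder on its twin pins

## Task

Pick the steel probe holder off the bench by its blue fin and hang it on the stand: slip both of its holes over the two steel pins, push it fully home against the white panel and let it drop into the pin grooves, then let go so that it hangs level by itself. The pin bar may be clamped anywhere along its slots, so feel for the pins, be gentle with the stand, and leave the bottle, jar and beaker where they are.

Things in the scene. Friction and masses are not known exactly. Their poses are not given: they have to be found in the camera images.
- holder: Probe holder, loose, 0.26-0.49 kg, stands on the bench. Steel back plate 190 wide (y), 85 high (z), 6 thick, at x = 0 to 6 of its frame; white shelf 8 thick at the bottom out to x = 62, 170 wide; blue upright fin in the middle, 12 thick (y), from the plate to x = 62, top at z = 75. Origin: middle of the underside at the plate's BACK face. +x points from plate to fin (its front), z up.
- holder_holes (a point): Point on the holder's back face (x 0, y 0, z 65 of the holder) midway between the centres of its two round through holes, 15 in diameter, at y = -75 and +75. Axes as the holder. Bearing on the stand or pins with over 40 N is too rough: touch them at 20 mm/s or less.
- holder_grip (a point): Good grip point in the blue fin, 36 in front of the plate's back face, 58 above the underside (17 below the fin's top); pinch the 12 thickness along the holder's y from above. Axes as the holder.
- stand: Fixed stand: grey base (x -95 to 35, 270 wide, 12 high), white upright panel 270 wide, z = 74 to 171, front face in the plane x = 0. Origin: on the bench below the middle of that face. +x points out of the panel, as the pins do; z up. The holder hangs with its axes along the stand's, its back on the panel's face, its hole centres 4.5 below the pin axes.
- panel_mid (a point): Point on the panel's front face, midway across, 150 above the bench, at the exact height of the pins' axes; axes as the stand. Not the pins: the two level steel pins, 150 apart, sit on one bar clamped at an unknown place, the middle of the pair anywhere from -35 to +35 along y from this point. The bar gives way only above about 150 N.
- slot_left (a point): Middle of the black slot (84 long in y, 9 high) on the panel's face at y = +75 of the stand, in which one pin stands; the other slot is at y = -75. Each pin stands out 24.5 along +x: from the panel a neck (groove) of 6 diameter, 9.5 long, then a body of 12 diameter, 12 long, then a chamfer 3 long down to a flat tip of 9 diameter.
- wash_bottle: Bystander: clear wash bottle, 62 diameter, yellow cap and spout, 165 high. Origin: centre of the underside.
- sample_jar: Bystander: small jar, 52 diameter, 55 high, red lid. Origin: centre of the underside.
- beaker: Bystander: glass beaker, 64 diameter, 80 high. Origin: centre of the underside.
Mind the look-alikes: they are no part of the job. Leave any orange or red look-alike of the holder alone.

How it is judged:
On the way, in this order (a step that is already met when the one before it is completed fails the run):
1. the holder is lifted off the bench (height (world z) of holder above 0.03 m), for 0.2 s.
2. both holes are over the pins and the holder is home, its back within 4 mm of the panel (x of holder_holes in the frame of panel_mid between -0.003 and 0.004 m and z of holder_holes in the frame of panel_mid between -0.01 and 0.01 m and angle between the y axis of holder and the y axis of stand, either way round below 0.06 rad), for 0.1 s.
At the end, for the whole second after the job is handed in: The holder hangs from both pins, released and at rest: hole line 3 to 7 mm below the pin axes (in the grooves), back within 4 mm of the panel, within 43 mm of the panel's middle sideways, level and parallel with the stand within 0.05 rad, upright within 0.07 rad (x of holder_holes in the frame of panel_mid between -0.003 and 0.004 m and z of holder_holes in the frame of panel_mid between -0.007 and -0.003 m and y of holder_holes in the frame of panel_mid between -0.043 and 0.043 m and angle between the y axis of holder and the y axis of stand, either way round below 0.05 rad and angle between holder's own z axis and vertical below 0.07 rad and linear speed of holder below 0.01 m/s and contact force between holder and stand above 0.5 N); the robot touches nothing.
It fails at once if the holder bears on the stand or its pins with more than 40 N (contact force between holder and stand above 40 N).
It fails at once if the wash bottle is pushed more than 30 mm or tipped (distance of wash_bottle from where it was at the start of the episode above 0.03 m or angle between wash_bottle's own z axis and vertical above 0.4 rad).
It fails at once if the sample jar is pushed more than 30 mm or tipped (distance of sample_jar from where it was at the start of the episode above 0.03 m or angle between sample_jar's own z axis and vertical above 0.4 rad).
It fails at once if the beaker is pushed more than 30 mm or tipped (distance of beaker from where it was at the start of the episode above 0.03 m or angle between beaker's own z axis and vertical above 0.4 rad).
It also fails if it takes over 72 s, if anything falls off the work surface, if the arm or the gripper's body presses on something with over 40 N, if the wrist force passes 120 N, or if a joint passes its speed limit or range.

## Robot

A 6-joint arm with a two-finger parallel gripper is mounted at the origin on the work surface. World frame = base frame: x ahead of the robot, y to its left, z up, the work surface at z = 0. Lengths are in m, angles in rad, forces in N, time in s.
With the tool pointing down it reaches from about 0.3 to 0.875 m from the base axis. Payload 6.4 kg.
Tool frame: the origin (TCP) lies between the finger pads; the fingertips stand 22 mm ahead of it and the grasp point (between the pads) lies 3 mm ahead of it; z points along the fingers, y is the line along which they close (so a half turn about z gives the same grasp; the last joint's range is limited). The gripper opens to 85 mm and grips with 20 to 120 N. Pads are 22 mm wide; open, the fingers measure 114 mm over their backs; the gripper's body (76 mm by 85 mm) begins 54 mm behind the grasp point. The pads swing forward as they close: fully open they stand 13 mm farther back than shut.
Start: joints at [1.13, 0.181, 1.607, -0, 1.354, -0.206], TCP at [0.134, 0.559, 0.253] pointing down, gripper open.
Joint ranges: [-2.99, 2.99], [-0.89, 2.07], [0.3, 2.58], [-1.14, 4.28], [0, 2.63], [-3.12, 3.12]. Speed limits (rad/s): [2.57, 2.57, 3.01, 3.14, 3.14, 3.14].

## Interface

Orientations are given as a unit quaternion [w, x, y, z].
In Python, from bench import ctrl, imaging, workorder gives the robot as it stands.
- The arm moves only by the shell command python3 -m pendant 'ROWS' [OPENING]. ROWS is JSON, a list of rows, each a list of 4 numbers: the shift along the tool's x, y, z in cm, then the turn about the tool's z in degrees. In form: [[dx, dy, dz, roll], ...]. A call has 1 to 12 rows; each row is the pose to reach, as a shift and turn from the pose commanded when the call began, along the tool's axes at that moment; what a row does not reach only later rows make up. A row lasts 1/12 s, in which the tool goes at most 41.7 mm and 7.16 degrees, less where a joint would pass 70% of its speed; a pose out of reach is approached as far as the arm can. A call with a gripper value outside its range is refused whole. OPENING is the opening, from 0 (shut) to 1 (fully open), set as the call begins (- or left out, the last holds). The fingers move at their own pace and stop on an object; the grip force is fixed at half the most. Time passes only in rows, so rows that repeat a pose let the fingers close. It gives the time, the measured TCP pose, the force, the opening and the grip force at its end, in the units of the state.
- ctrl.get_obs(): the state, without advancing time (a new reading comes with each control period).
- imaging.camera(name): name is "scene" or "top" or "wrist"; returns the picture (384x512x3 uint8, red, green, blue); there is no depth.
- imaging.camera_info(name): a dict with "K" (3x3 intrinsics, pixels), "T" (4x4, takes a point from camera to world coordinates); the wrist camera has in their place "tool_from_camera" (4x4, takes a point from camera to tool coordinates, whose origin is the TCP and whose axes are the flange's). Camera axes: x right, y up, looking along -z (the intrinsics and any distortion apply to the point x, -y, -z); pixel columns grow to the right and rows downward; lengths in m; the calibration is good to about 2 mm. A picture is of the moment at which its call begins: read the wrist's pose just before it. camera_info takes no time and is no camera call.
- workorder.hand_in(): hands the job in; it is judged then, once.
The state is a dict: "time_s": time; "q": joint angles; "dq": joint speeds; "joint_efforts": joint torques, N m; "eef_pos": TCP position; "eef_rot": TCP orientation; "wrist_force": force on the tool from outside, world axes, zero at the start; "torque": the same for the moment, N m; "opening": opening from 0.0 (shut) to 1.0 (fully open); "grasp_force": force on a finger pad.
Only numpy, scipy, OpenCV 4.12 (cv2) and the standard library are available. Lean on these libraries where they do the work, as an engineer would, in place of code of your own. Each camera call takes 0.05 s, during which the arm holds its last target. There are 200 camera calls.

## Working session

There is one attempt and no reset: what is moved stays moved. The work goes in short steps, Python scripts to look and compute and a shell command to move; the robot and the scene stay as the last step left them, time stands still between calls to the robot, and variables do not carry over. Pictures are saved under pics/ and viewed, at most 10 in all, crops included, and the job is handed in when it is done.

```bash
mkdir -p pics; python3 - <<'E'
from bench import ctrl, imaging
import cv2, numpy as np
o=ctrl.get_obs(); print({k:np.round(v,3) for k,v in o.items()})
for n in ("top","scene"):
    im=imaging.camera(n); cv2.imwrite(f"pics/{n}0.png",cv2.resize(im[:,:,::-1],(800,600),interpolation=cv2.INTER_CUBIC)); cv2.imwrite(f"pics/raw_{n}0.png",im[:,:,::-1])
for n in ("top","scene","wrist"):
    print(n,imaging.camera_info(n))
E
```

```text
{'time_s': np.float64(0.0), 'q': array([ 1.13 ,  0.182,  1.608,  0.   ,  1.354, -0.206]), 'dq': array([-0.   ,  0.   ,  0.002, -0.002, -0.001, -0.   ]), 'joint_efforts': array([-0.0000e+00, -4.4487e+01, -3.5134e+01, -0.0000e+00,  9.0000e-03,
        0.0000e+00]), 'eef_pos': array([0.134, 0.559, 0.252]), 'eef_rot': array([-0.   ,  0.117,  0.993, -0.001]), 'wrist_force': array([0.064, 0.348, 0.616]), 'torque': array([-0.033,  0.011, -0.016]), 'grasp_force': np.float64(0.0), 'opening': np.float64(0.996)}
top {'K': array([[383.17465192,   0.        , 261.37869086],
       [  0.        , 383.17465192, 191.25456231],
       [  0.        ,   0.        ,   1.        ]]), 'T': array([[-0.06228355,  0.97061867, -0.23242238,  0.28921402],
       [-0.99804438, -0.06180867,  0.00933255,  0.01163059],
       [-0.00530738,  0.23254912,  0.97257017,  1.19330766],
       [ 0.        ,  0.        ,  0.        ,  1.        ]])}
scene {'K': array([[415.3652623 ,   0.        , 254.06981245],
       [  0.        , 415.3652623 , 189.42991152],
       [  0.        ,   0.        ,   1.        ]]), 'T': array([[-0.28265268, -0.63764467,  0.71660082,  1.41994719],
       [ 0.95910345, -0.19963145,  0.20066852,  0.23992188],
       [ 0.01510085,  0.74401382,  0.66799357,  0.93830488],
       [ 0.        ,  0.        ,  0.        ,  1.        ]])}
wrist {'K': array([[325.61365064,   0.        , 254.92749129],
       [  0.        , 325.61365064, 187.55120974],
       [  0.        ,   0.        ,   1.        ]]), 'tool_from_camera': array([[ 4.91477125e-04,  9.61304477e-01,  2.75487678e-01,
         6.99990387e-02],
       [ 9.99999814e-01, -3.72660512e-04, -4.83639831e-04,
         3.81468272e-04],
       [-3.62261755e-04,  2.75487865e-01, -9.61304481e-01,
        -1.19801990e-01],
       [ 0.00000000e+00,  0.00000000e+00,  0.00000000e+00,
         1.00000000e+00]])}
```

View pics/top0.png

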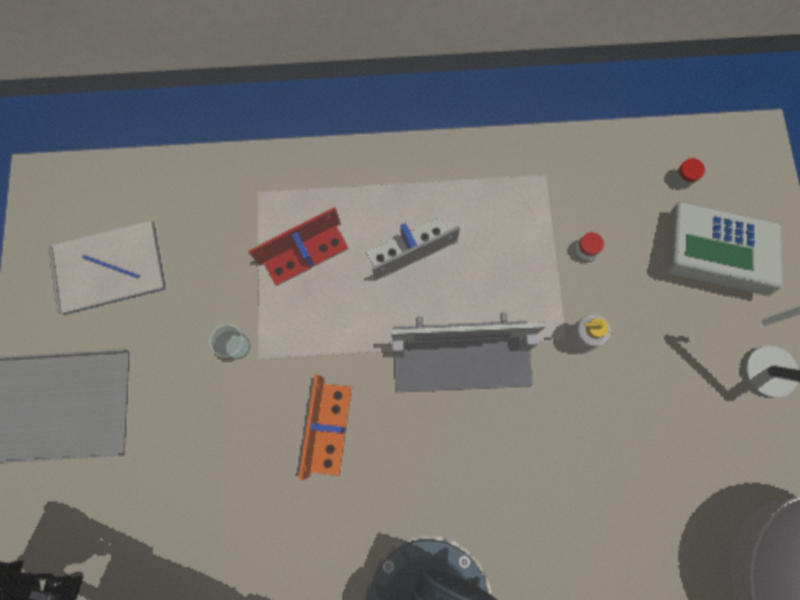

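View pics/scene0.png

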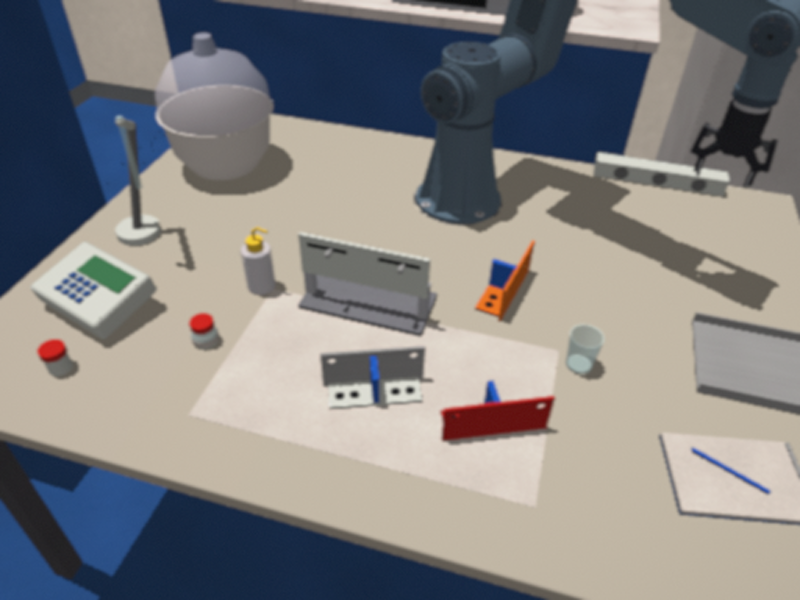

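The top view shows the grey holder with its blue fin at (408,236) and the stand panel edge along (392,330) to (545,328), pins pointing up the picture. The orange holder at (325,428) and the red one at (300,245) are the look-alikes. In the scene view the holder is at (373,378) and the pins at about (328,250) and (402,267). I'll enlarge both.

```bash
python3 - <<'E'
import cv2
a=cv2.imread("pics/raw_top0.png")[130:250,225:385]; b=cv2.imread("pics/raw_scene0.png")[145:265,185:345]
for n,i in (("ct",a),("cs",b)): cv2.imwrite(f"pics/{n}.png",cv2.resize(i,(800,600),interpolation=cv2.INTER_CUBIC))
E
```

```text
(no output)
```

View pics/ct.png

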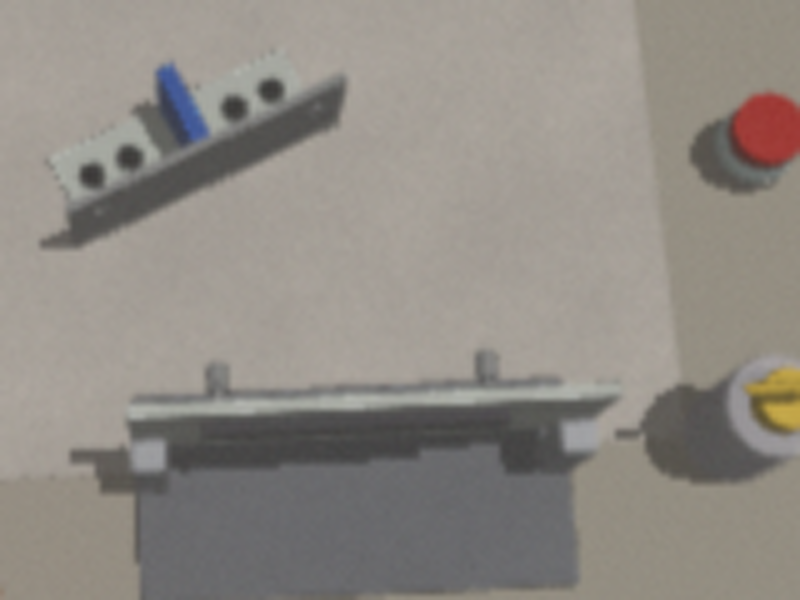

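View pics/cs.png

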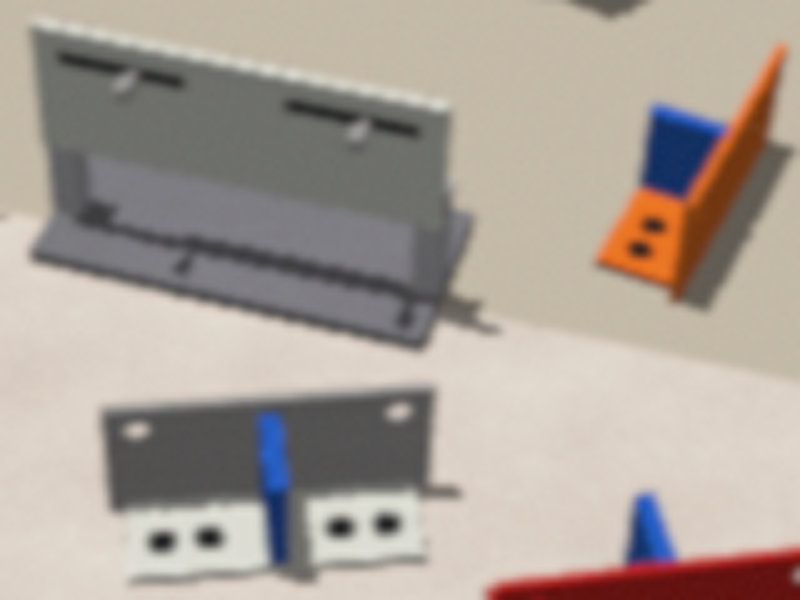

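```bash
cat > geo.py <<'E'
import numpy as np
from bench import imaging
from scipy.optimize import least_squares
I={n:imaging.camera_info(n) for n in("top","scene")}
def proj(n,P,K=None,T=None):
    if K is None: K,T=I[n]["K"],I[n]["T"]
    c=(np.atleast_2d(P)-T[:3,3])@T[:3,:3]; c=c*[1,-1,-1]; u=c@K.T; return u[:,:2]/u[:,2:]
def wpose(o):
    from scipy.spatial.transform import Rotation as R
    T=np.eye(4); T[:3,:3]=R.from_quat(np.roll(o["eef_rot"],-1)).as_matrix(); T[:3,3]=o["eef_pos"]; return T
def place(p,L): 
    c,s=np.cos(p[2]),np.sin(p[2]); L=np.asarray(L,float)/1000
    return np.c_[p[0]+c*L[:,0]-s*L[:,1],p[1]+s*L[:,0]+c*L[:,1],L[:,2]]
OFF={"top":(225,130),"scene":(185,145)}
def raw(n,c): return np.array(OFF[n])+(np.array(c)+.5)/5-.5
E
python3 - <<'E'
from geo import *
H={"top":[((62,6,75),(157,70)),((62,-6,75),(175,64)),((0,95,85),(70,203)),((0,-95,85),(345,78)),((0,95,0),(78,246)),((0,-95,0),(337,126)),((3,75,65),(97,211)),((3,-75,65),(318,107))],
"scene":[((6,-95,85),(103,412)),((6,95,85),(435,390)),((6,-75,65),(136,430)),((6,75,65),(398,411)),((62,-85,0),(130,580)),((62,85,0),(427,560)),((62,0,75),(277,488)),((6,-95,0),(112,508))]}
S={"top":[((0,135,171),(130,401)),((0,-135,171),(618,384))],
"scene":[((0,-135,171),(35,28)),((0,135,171),(447,112)),((0,-135,74),(46,146)),((0,135,74),(443,228)),((35,-135,0),(35,260)),((35,135,0),(425,347)),((0,-117,150),(60,57)),((0,-33,150),(183,83)),((0,33,150),(288,103)),((0,117,150),(420,132))]}
PN={"top":[((24.5,75,150),(217,369)),((24.5,-75,150),(487,357))],"scene":[((24.5,-75,150),(120,90)),((24.5,75,150),(355,137))]}
def fit(D,x0,extra=None):
    def r(p):
        o=[]
        for n in D:
            o.append(proj(n,place(p,[a for a,_ in D[n]]))-raw(n,[b for _,b in D[n]]))
            if extra: o.append(proj(n,place(p,[np.add(a,(0,p[3]*1000,0)) for a,_ in extra[n]]))-raw(n,[b for _,b in extra[n]]))
        return np.vstack(o).ravel()
    s=least_squares(r,x0,loss="soft_l1"); return s.x,r(s.x).reshape(-1,2)
for D,x0,e in((H,[.6,0,0],None),(S,[.4,0,0],PN)):
    p,r=fit(D,x0,e); print(np.round(p,4),np.degrees(p[2])); print(np.round(r,1).tolist())
E
```

```text
[ 0.6529 -0.02    0.3929] 22.513462953174177
[[-0.4, 0.3], [-0.5, -0.1], [-0.7, 2.3], [0.5, 0.9], [-0.6, 1.1], [0.1, 0.4], [-0.2, -1.1], [-0.8, -0.8], [-1.0, -0.4], [0.0, -0.6], [-0.0, 0.3], [0.2, 0.5], [-0.6, 0.7], [-0.4, 0.3], [-0.2, -0.5], [-0.9, 0.2]]Traceback (most recent call last):
  File "<stdin>", line 16, in <module>
  File "<stdin>", line 14, in fit
    return func(*args, **kwargs)
    vector_fun = VectorFunction(
        fun_wrapped,
    ...<6 lines>...
        workers=workers
    )
    self._update_fun()
    ~~~~~~~~~~~~~~~~^^
    self.f = self.fun_wrapped(xp_copy(self.x))
             ~~~~~~~~~~~~~~~~^^^^^^^^^^^^^^^^^
    return np.atleast_1d(self.fun(x))
                         ~~~~~~~~^^^
    return self.f(x, *self.args, **self.kwargs)
           ~~~~~~^^^^^^^^^^^^^^^^^^^^^^^^^^^^^^
  File "<stdin>", line 12, in r
IndexError: index 3 is out of bounds for axis 0 with size 3
```

```bash
python3 - <<'E'
from geo import *
S={"top":[((0,135,171),(130,401)),((0,-135,171),(618,384))],
"scene":[((0,-135,171),(35,28)),((0,135,171),(447,112)),((0,-135,74),(46,146)),((0,135,74),(443,228)),((35,-135,0),(35,260)),((35,135,0),(425,347)),((0,-117,150),(60,57)),((0,-33,150),(183,83)),((0,33,150),(288,103)),((0,117,150),(420,132))]}
PN={"top":[((24.5,75,150),(217,369)),((24.5,-75,150),(487,357))],"scene":[((24.5,-75,150),(120,90)),((24.5,75,150),(355,137))]}
def r(p):
    o=[]
    for n in S:
        o.append(proj(n,place(p,[a for a,_ in S[n]]))-raw(n,[b for _,b in S[n]]))
        o.append(proj(n,place(p,[np.add(a,(0,p[3]*1000,0)) for a,_ in PN[n]]))-raw(n,[b for _,b in PN[n]]))
    return np.vstack(o).ravel()
s=least_squares(r,[.4,0,0,0],loss="soft_l1");p=s.x
print(np.round(p,4),np.degrees(p[2]));print(np.round(r(p),1).reshape(-1,2).tolist())
h=[.6529,-.02,.3929]; g=place(h,[(36,0,58)])[0]; print("grip",g)
from bench import ctrl
W=wpose(ctrl.get_obs()); print("grip in tool",(np.linalg.inv(W)@[*g,1])[:3]*100, "tool yaw",np.degrees(np.arctan2(W[1,0],W[0,0])))
E
```

```text
[ 0.478  -0.0958 -0.0177  0.0071] -1.0133829964541143
[[-1.7, 1.3], [0.1, 0.3], [-0.2, -0.4], [-0.3, -0.4], [-1.0, -1.3], [0.9, -0.7], [-0.6, -0.7], [0.2, 0.5], [-0.8, 0.1], [-0.3, 1.0], [-0.1, -0.5], [0.6, -0.4], [-0.0, -0.2], [0.1, -0.4], [-0.4, 0.6], [-0.4, 1.2]]
grip [ 0.68615689 -0.00621671  0.058     ]
grip in tool [-66.89637163 -42.06044439  19.48952207] tool yaw 166.5445413044723
```

```bash
python3 -m pendant '[[-66.9,-42.05,4,-36],[-66.9,-42.05,4,-36],[-66.9,-42.05,4,-36],[-66.9,-42.05,4,-36],[-66.9,-42.05,4,-36],[-66.9,-42.05,4,-36],[-66.9,-42.05,4,-36],[-66.9,-42.05,4,-36],[-66.9,-42.05,4,-36],[-66.9,-42.05,4,-36],[-66.9,-42.05,4,-36],[-66.9,-42.05,4,-36]]' 1
```

```text
time_s: 1.1
eef_pos: [0.4699, 0.2155, 0.2288]
eef_rot: [-0.0, -0.195, 0.981, 0.0]
wrist_force: [0.7, 0.6, -0.3]
opening: 0.999
grasp_force: 0.0
```

```bash
python3 -m pendant '[[-11.5,-28.8,1,0],[-11.5,-28.8,1,0],[-11.5,-28.8,1,0],[-11.5,-28.8,1,0],[-11.5,-28.8,1,0],[-11.5,-28.8,1,0],[-11.5,-28.8,1,0],[-11.5,-28.8,1,0],[-11.5,-28.8,1,0],[-11.5,-28.8,1,0],[-11.5,-28.8,1,0]]'
python3 - <<'E'
from geo import *
from bench import ctrl
import cv2
o=ctrl.get_obs(); W=wpose(o); im=imaging.camera("wrist")
i=imaging.camera_info("wrist"); T=W@i["tool_from_camera"]; K=i["K"]
h=[.6529,-.02,.3929]
P=place(h,[(62,6,75),(62,-6,75),(6,0,85),(0,95,85),(0,-95,85),(36,0,75)])
print(o["eef_pos"],np.degrees(np.arctan2(W[1,0],W[0,0])))
uv=proj(0,P,K,T); print(uv.round(1).tolist()); im=im[:,:,::-1].copy()
for u in uv: cv2.circle(im,tuple(int(x) for x in u.round()),2,(0,255,255),1)
cv2.imwrite("pics/w1.png",cv2.resize(im,(800,600),interpolation=cv2.INTER_CUBIC))
E
```

```text
time_s: 2.02
eef_pos: [0.6848, -0.0038, 0.2183]
eef_rot: [-0.001, -0.196, 0.981, 0.001]
wrist_force: [-0.2, 0.5, 0.3]
opening: 0.999
grasp_force: 0.0
[ 0.68484493 -0.00383868  0.21831467] -157.43738818179173
[[258.0, 210.9], [244.0, 210.8], [250.7, 147.7], [372.9, 140.2], [128.2, 139.9], [250.9, 181.6]]
```

View pics/w1.png

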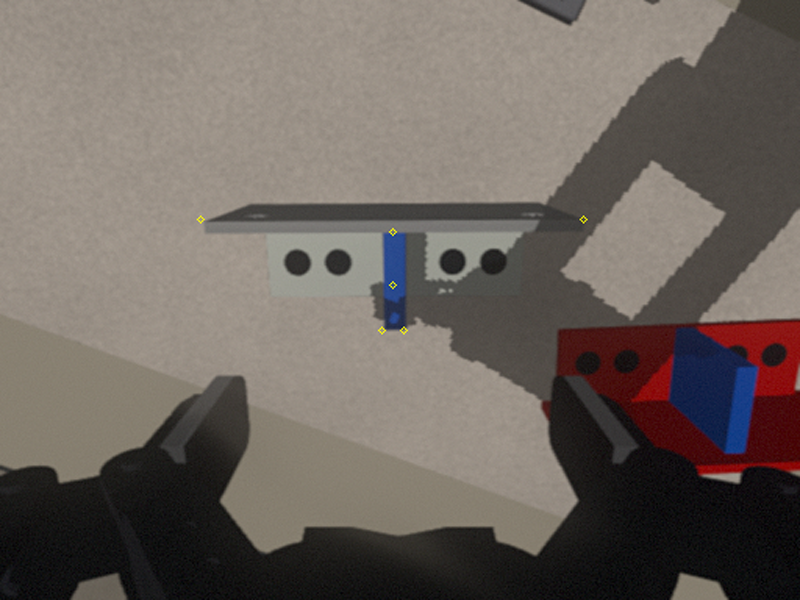

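The wrist view confirms the fit: the fin top is at (395,285) against a predicted (393,285), and the plate ends are within 3 px. I'll descend part-way with the gripper half open, then correct.

```bash
python3 -m pendant '[[0,0,3,0],[0,0,6,0],[0,0,8,0],[0,0,9,0],[0,0,9,0],[0,0,9,0]]' 0.5
```

```text
time_s: 2.57
eef_pos: [0.6856, -0.0037, 0.1297]
eef_rot: [0.0, -0.196, 0.981, -0.0]
wrist_force: [-1.0, 0.1, 1.2]
opening: 0.503
grasp_force: 0.0
```

```bash
python3 -m pendant '[[-0.06,-0.17,2,0],[-0.06,-0.17,4,0],[-0.06,-0.17,5.5,0],[-0.06,-0.17,6.5,0],[-0.06,-0.17,6.87,0],[-0.06,-0.17,6.87,0],[-0.06,-0.17,6.87,0]]' && python3 -m pendant '[[0,0,0,0],[0,0,0,0],[0,0,0,0],[0,0,0,0],[0,0,0,0],[0,0,0,0],[0,0,0,0],[0,0,0,0]]' 0
```

```text
time_s: 3.15
eef_pos: [0.6875, -0.006, 0.0613]
eef_rot: [0.001, -0.196, 0.981, -0.0]
wrist_force: [0.1, -0.3, -0.1]
opening: 0.501
grasp_force: 0.0
time_s: 3.82
eef_pos: [0.6878, -0.006, 0.0617]
eef_rot: [0.001, -0.196, 0.981, -0.0]
wrist_force: [0.4, -0.2, 6.0]
opening: 0.132
grasp_force: 59.8
```

```bash
python3 -m pendant '[[0,0,-0.7,0],[0,0,-2,0],[0,0,-3.5,0],[0,0,-5,0],[0,0,-7,0],[0,0,-9,0],[0,0,-11,0],[0,0,-13,0],[0,0,-15,0],[0,0,-15.8,0],[0,0,-15.8,0]]' && python3 -m pendant '[[0.7,-0.15,0,2],[2,-0.4,0,5],[4,-0.8,0,8],[6,-1.2,0,11],[8,-1.6,0,14],[10,-2.0,0,17],[12,-2.5,0,20],[13.5,-2.8,0,22],[14.67,-3.03,0,23.5],[14.67,-3.03,0,23.5],[14.67,-3.03,0,23.5],[14.67,-3.03,0,23.5]]'
python3 - <<'E'
from geo import *
from bench import ctrl
import cv2
o=ctrl.get_obs(); W=wpose(o); im=imaging.camera("wrist")
np.savez("w2.npz",W=W,im=im)
i=imaging.camera_info("wrist"); T=W@i["tool_from_camera"]; K=i["K"]
s=[.478,-.0958,-.0177]
P=place(s,[(24.5,75+7,156),(24.5,-75+7,156),(0,75+7,150),(0,-75+7,150),(0,75+60,171),(0,-75-60,171)])
print(o["eef_pos"],np.degrees(np.arctan2(W[1,0],W[0,0])))
uv=proj(0,P,K,T); print(uv.round(1).tolist()); im=im[:,:,::-1].copy()
cv2.imwrite("pics/w2.png",cv2.resize(im,(800,600),interpolation=cv2.INTER_CUBIC))
E
```

```text
time_s: 4.73
eef_pos: [0.6886, -0.0062, 0.2228]
eef_rot: [0.003, -0.196, 0.981, -0.001]
wrist_force: [0.2, -0.3, -2.8]
opening: 0.129
grasp_force: 58.7
time_s: 5.73
eef_pos: [0.5634, -0.0899, 0.2183]
eef_rot: [0.0, 0.008, 1.0, 0.0]
wrist_force: [-0.1, 0.3, -4.4]
opening: 0.127
grasp_force: 58.6
[ 0.56340314 -0.08988279  0.21825473] 179.07956080097824
[[391.0, 111.9], [115.8, 111.3], [391.8, 65.0], [115.1, 64.4], [519.7, 61.5], [-42.8, 60.2]]
```

View pics/w2.png

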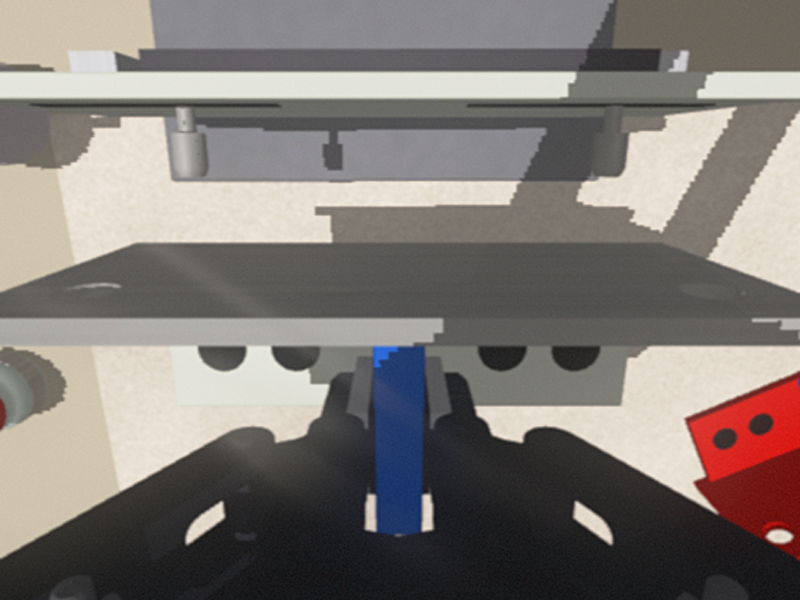

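The wrist view shows pin tips at (189,175) and (608,174), plate lower corners at (135,243) and (663,243) and the fin centred at 399. Pins and plate are parallel and centred within about 0.5 mm. I'll lower to pin height and compare holes with pins at equal depth.

```bash
python3 -m pendant '[[0,0,1,0],[0,0,2.5,0],[0,0,4,0],[0,0,5.5,0],[0,0,6.5,0],[0,0,7.1,0],[0,0,7.15,0],[0,0,7.15,0],[0,0,7.15,0],[0,0,7.15,0]]'
python3 - <<'E'
from geo import *
from bench import ctrl
import cv2
o=ctrl.get_obs(); W=wpose(o); im=imaging.camera("wrist")
print(o["eef_pos"],np.degrees(np.arctan2(W[1,0],W[0,0])),o["wrist_force"],o["torque"])
im=im[:,:,::-1]
s=4
L=im[40:190,0:110];R=im[40:190,402:512]
out=np.hstack([cv2.resize(x,None,fx=3.6,fy=3.6,interpolation=cv2.INTER_CUBIC) for x in (L,R)])
print(out.shape);cv2.imwrite("pics/w3.png",np.clip(out*1.4,0,255).astype(np.uint8));cv2.imwrite("pics/raw_w3.png",im)
E
```

```text
time_s: 6.62
eef_pos: [0.5638, -0.0904, 0.148]
eef_rot: [0.001, 0.008, 1.0, -0.0]
wrist_force: [-0.5, -0.4, -4.9]
opening: 0.131
grasp_force: 58.6
[ 0.56379901 -0.09038133  0.14797833] 179.05032869392127 [-0.50509944 -0.44312743 -4.93840557] [-0.01770378 -0.03966817  0.01656373]
(540, 792, 3)
```

View pics/w3.png

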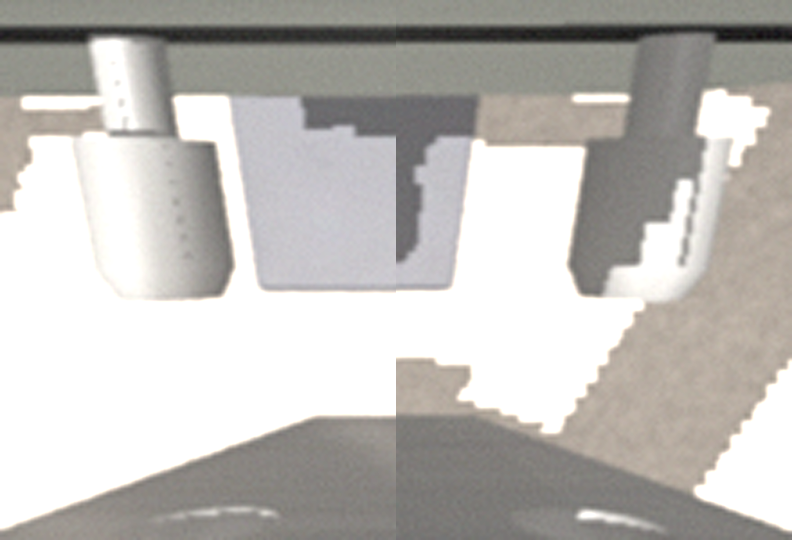

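Pin shoulders are centred at raw columns 47.1 and 469.4 (mid 258.2), and hole ellipses at 60.3 and 455.9 (mid 258.1), so they are aligned sideways and parallel. The height is about 1.3 mm too high, so I'll correct that and approach.

```bash
python3 -m pendant '[[0,0,0.05,0],[0,0,0.13,0],[0.2,0,0.13,0],[0.5,0,0.13,0],[0.8,0,0.13,0],[1.1,0,0.13,0],[1.4,0,0.13,0],[1.6,0,0.13,0],[1.7,0,0.13,0],[1.7,0,0.13,0],[1.7,0,0.13,0]]' && python3 -m pendant '[[0.12,0,0,0],[0.24,0,0,0],[0.36,0,0,0],[0.48,0,0,0],[0.6,0,0,0],[0.72,0,0,0],[0.84,0,0,0],[0.84,0,0,0]]'
```

```text
time_s: 7.58
eef_pos: [0.5461, -0.0899, 0.1457]
eef_rot: [0.0, 0.008, 1.0, -0.0]
wrist_force: [-0.4, -0.6, -3.3]
opening: 0.132
grasp_force: 58.6
time_s: 8.25
eef_pos: [0.5374, -0.0897, 0.1456]
eef_rot: [-0.0, 0.008, 1.0, 0.0]
wrist_force: [0.4, -0.0, -5.2]
opening: 0.134
grasp_force: 58.6
```

```bash
python3 -m pendant '[[0,0,-0.05,0],[0.1,0,-0.07,0],[0.2,0,-0.07,0],[0.3,0,-0.07,0],[0.4,0,-0.07,0],[0.5,0,-0.07,0],[0.6,0,-0.07,0],[0.6,0,-0.07,0]]'; python3 -c "
from bench import ctrl;o=ctrl.get_obs();print(o['torque'].round(2),o['wrist_force'].round(1))"
```

```text
time_s: 8.92
eef_pos: [0.5314, -0.0896, 0.1463]
eef_rot: [-0.0, 0.008, 1.0, 0.0]
wrist_force: [0.3, 0.1, -5.2]
opening: 0.131
grasp_force: 58.6
[ 0.04 -0.07  0.01] [ 0.3  0.1 -5.2]
```

```bash
python3 -m pendant '[[0.1,0,0,0],[0.2,0,0,0],[0.3,0,0,0],[0.4,0,0,0],[0.5,0,0,0],[0.6,0,0,0],[0.6,0,0,0]]'; python3 -c "
from bench import ctrl;o=ctrl.get_obs();print(o['torque'].round(2),o['wrist_force'].round(1))"
```

```text
time_s: 9.5
eef_pos: [0.5254, -0.0895, 0.1462]
eef_rot: [-0.0, 0.008, 1.0, 0.0]
wrist_force: [0.0, 0.8, -4.4]
opening: 0.132
grasp_force: 58.6
[ 0.02 -0.04 -0.03] [ 0.   0.8 -4.4]
```

```bash
python3 -m pendant '[[0.1,0,0,0],[0.2,0,0,0],[0.3,0,0,0],[0.4,0,0,0],[0.5,0,0,0],[0.5,0,0,0]]'; python3 - <<'E'
from bench import ctrl,imaging
import cv2
o=ctrl.get_obs();print(o['torque'].round(2),o['wrist_force'].round(1))
im=imaging.camera("wrist")[:,:,::-1]
cv2.imwrite("pics/w4.png",cv2.resize(im,(800,600),interpolation=cv2.INTER_CUBIC))
E
```

```text
time_s: 10.0
eef_pos: [0.5204, -0.0894, 0.1463]
eef_rot: [-0.0, 0.008, 1.0, 0.0]
wrist_force: [0.5, -0.6, -4.8]
opening: 0.131
grasp_force: 58.6
[ 0.02 -0.04  0.03] [ 0.5 -0.6 -4.8]
```

View pics/w4.png

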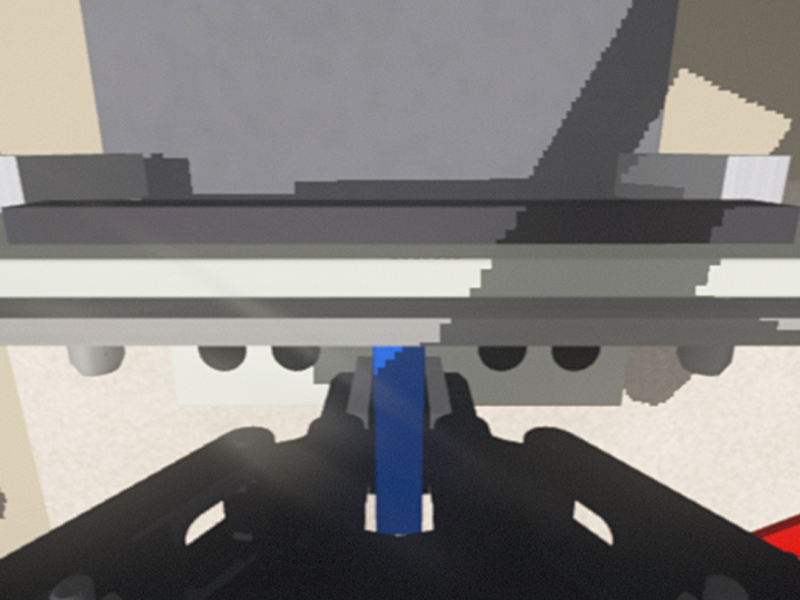

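Both pins (95,360) and (705,360) show through the plate, and the remaining gap to the panel is about 5 mm.

```bash
python3 -m pendant '[[0.06,0,0,0],[0.12,0,0,0],[0.18,0,0,0],[0.24,0,0,0],[0.3,0,0,0],[0.35,0,0,0],[0.35,0,0,0]]'; python3 -m pendant '[[0.03,0,0,0],[0.06,0,0,0],[0.06,0,0,0],[0.06,0,0,0]]'
```

```text
time_s: 10.63
eef_pos: [0.517, -0.0894, 0.1463]
eef_rot: [-0.0, 0.008, 1.0, -0.0]
wrist_force: [-0.0, 0.2, -3.5]
opening: 0.13
grasp_force: 58.6
time_s: 10.97
eef_pos: [0.5166, -0.0894, 0.1463]
eef_rot: [0.0, 0.008, 1.0, -0.0]
wrist_force: [-0.3, -0.4, -4.1]
opening: 0.128
grasp_force: 58.6
```

```bash
for i in 1 2 3; do python3 -m pendant '[[0.03,0,0,0],[0.06,0,0,0],[0.06,0,0,0],[0.06,0,0,0]]' | grep -E "pos|wrist"; done
```

```text
eef_pos: [0.516, -0.0894, 0.1463]
wrist_force: [0.4, -0.2, -4.4]
eef_pos: [0.516, -0.0894, 0.1465]
wrist_force: [5.7, 0.6, -6.7]
eef_pos: [0.516, -0.0894, 0.1466]
wrist_force: [8.5, 0.5, -7.8]
```

Contact at x = 0.516 with 8.5 N: home against the panel. I'll ease off slightly and lower into the grooves.

```bash
python3 -m pendant '[[-0.04,0,0,0],[-0.04,0,0.06,0],[-0.04,0,0.12,0],[-0.04,0,0.18,0],[-0.04,0,0.24,0],[-0.04,0,0.3,0],[-0.04,0,0.35,0],[-0.04,0,0.35,0],[-0.04,0,0.35,0]]' ; for i in 1 2; do python3 -m pendant '[[0,0,0.03,0],[0,0,0.06,0],[0,0,0.06,0]]' | grep -E "pos|wrist"; done
```

```text
time_s: 12.72
eef_pos: [0.5159, -0.0897, 0.1434]
eef_rot: [0.001, 0.008, 1.0, -0.0]
wrist_force: [5.5, 0.1, -2.9]
opening: 0.133
grasp_force: 59.1
eef_pos: [0.5159, -0.0897, 0.1429]
wrist_force: [4.9, -0.2, -1.7]
eef_pos: [0.516, -0.0898, 0.1423]
wrist_force: [4.8, 0.7, -1.9]
```

```bash
for i in 1 2; do python3 -m pendant '[[0,0,0.03,0],[0,0,0.05,0],[0,0,0.05,0]]' | grep -E "pos|wrist"; done
```

```text
eef_pos: [0.5159, -0.0898, 0.142]
wrist_force: [5.0, -0.2, 1.8]
eef_pos: [0.516, -0.0898, 0.1418]
wrist_force: [3.3, 0.2, 5.9]
```

```bash
python3 -m pendant '[[0,0,-0.05,0],[0,0,-0.05,0],[0,0,-0.05,0]]' | grep -E "pos|wrist"; python3 -m pendant '[[0,0,0,0],[0,0,0,0],[0,0,0,0],[0,0,0,0],[0,0,0,0],[0,0,0,0]]' 0.5; python3 -m pendant '[[0,0,-0.3,0],[0,0,-1,0],[0,0,-2,0],[0,0,-4,0],[0,0,-6,0],[0,0,-8,0],[0,0,-10,0],[0,0,-11,0],[0,0,-11,0],[0,0,-11,0]]'
python3 - <<'E'
from bench import imaging
import cv2
im=imaging.camera("scene")[:,:,::-1]; b=im[135:245,180:320]
cv2.imwrite("pics/s2.png",cv2.resize(b,None,fx=5,fy=5,interpolation=cv2.INTER_CUBIC))
im=imaging.camera("wrist")[:,:,::-1]
cv2.imwrite("pics/w5.png",cv2.resize(im,(800,600),interpolation=cv2.INTER_CUBIC))
E
```

```text
eef_pos: [0.516, -0.0897, 0.1419]
wrist_force: [5.2, -0.1, 3.1]
time_s: 14.47
eef_pos: [0.5148, -0.0892, 0.1408]
eef_rot: [-0.0, 0.008, 1.0, 0.0]
wrist_force: [-0.5, 0.4, 0.4]
opening: 0.496
grasp_force: 0.0
time_s: 15.3
eef_pos: [0.5153, -0.0894, 0.2516]
eef_rot: [0.001, 0.008, 1.0, -0.0]
wrist_force: [-0.2, -0.2, -0.2]
opening: 0.502
grasp_force: 0.0
```

View pics/s2.png

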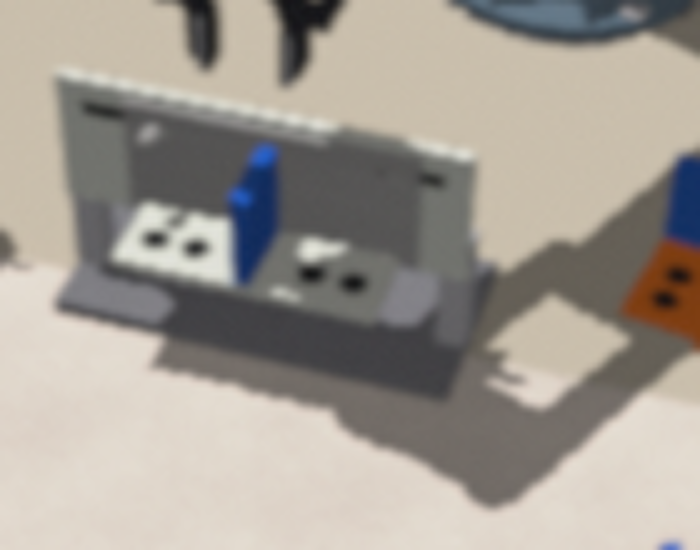

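View pics/w5.png

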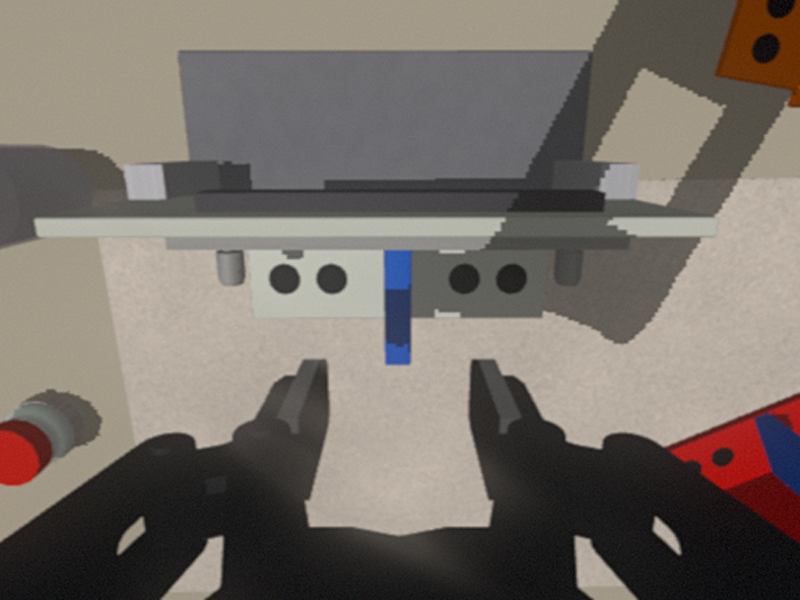

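The holder hangs flush and level on both pins (pins at (230,268) and (568,268) in the wrist view), and the gripper is clear of it.

```bash
python3 -c "
from bench import workorder; print(workorder.hand_in())"
```

```text
the job is handed in; nothing more can be done
None
```

The probe holder hangs level on both pins, flush against the panel and released, with no other objects moved. The job was handed in just after 15.3 s, and the hand-in gave no verdict.

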